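Seat a lens carriage on its sprung stop, then tap it back onto the centre mark

ROBOT

A 6-joint arm with a two-finger parallel gripper is mounted at the origin on a cart in front of the work surface, level with it; the furniture and walls round the work are solid. World frame = base frame: x ahead of the robot, y to its left, z up, the work surface at z = 0. Lengths are in m, angles in rad, forces in N, time in s.
With the tool pointing down it reaches from about 0.3 to 0.75 m from the base axis. Payload 8.5 kg.
Tool frame: the origin (TCP) lies between the finger pads; the fingertips stand bot.tcp_to_tips ahead of it and the grasp point (between the pads) lies 3 mm ahead of it (bot.tcp_to_tips is the distance from the TCP to the fingertips, in m); z points along the fingers, y is the line along which they close (so a half turn about z gives the same grasp; the last joint's range is limited). The gripper opens to 85 mm and grips with 20 to 120 N. Pads are 22 mm wide; open, the fingers measure 114 mm over their backs; the gripper's body (76 mm by 85 mm) begins 54 mm behind the grasp point. The pads swing forward as they close: fully open they stand 13 mm farther back than shut.
Start: joints at [-1.425, 0.381, 1.297, -0, 1.464, -0.215], TCP at [0.194, -0.515, 0.253] pointing down, gripper open.
Joint ranges: [-3.11, 3.11], [-0.89, 2.33], [0.22, 2.48], [-1.42, 4.56], [0.17, 2.85], [-2.88, 2.88]. Speed limits (rad/s): [2.39, 2.39, 3.14, 3.14, 3.14, 3.14].

INTERFACE

Orientations are given as a unit quaternion [x, y, z, w].
In Python, from bench import bot, imaging gives the robot as it stands. The module is installed in compiled form; this text tells all that it offers.
- The arm moves only by the shell command python3 -m handwheel 'ROWS' [OPENING] [FORCE]. ROWS is JSON, a list of rows, each a list of 6 numbers: the shift along the tool's x, y, z scaled (see below), then the turn, a rotation vector about the tool's x, y, z scaled (see below). In form: [[tx, ty, tz, rx, ry, rz], ...]. A call has 1 to 8 rows; each row shifts and turns the commanded pose from where the row before left it, along the tool's axes as they then stand; what a row does not reach is not made up. The controller multiplies each number of a shift by 0.03 m and each number of a turn by 8 degrees. A row lasts 1/8 s, in which the tool goes at most 62.5 mm and 10.7 degrees, less where a joint would pass 70% of its speed; a pose out of reach is approached as far as the arm can. A call with a number of a shift or a turn outside -1 to 1 is refused whole. A call with a gripper value outside its range is refused whole. OPENING is the gripper command: -1 is shut, 1 is fully open, values between are in proportion, set as the call begins (- or left out, the last holds). The fingers move at their own pace and stop on an object; FORCE is the grip in N (left out, the last holds). Time passes only in rows, so rows that do not move let the fingers close. It gives the time, the measured TCP pose, the force, the opening and the grip force at its end, in the units of the state.
- bot.read_state(): the state, without advancing time (a new reading comes with each control period).
- imaging.get_image(name): name is "scene" or "top" or "wrist"; returns a dict with "frame" (384x512x3 uint8, red, green, blue), "fx", "fy", "cx", "cy" (pixels), "T" (4x4, takes a point from camera to world coordinates). Camera axes: x right, y down, z forward; pixel columns grow to the right and rows downward; lengths in m; the calibration is good to about 2 mm. A picture is of the moment at which its call begins. There is no depth.
- bot.hand_in(): hands the job in; it is judged then, once.
The state is a dict: "t": time; "joints": joint angles; "joint_vel": joint speeds; "joint_torque": joint torques, N m; "ee_pos": TCP position; "orientation": TCP orientation; "ft_force": force on the tool from outside, world axes, zero at the start; "wrist_torque": the same for the moment, N m; "grip_width": finger opening in m; "grasp_force": force on a finger pad.
Only numpy, scipy, OpenCV 4.12 (cv2) and the standard library are available. Lean on these libraries where they do the work, as an engineer would, in place of code of your own. Each camera call takes 0.05 s, during which the arm holds its last target. There are 200 camera calls.

TASK

Push the loose lens carriage along its slideway by the outer face of its end plate until it bears on the sprung stop, and lean on it there, steadily for about a second, with about 10 N (the plates mark above 15 N). Then tap it back from the opposite end, correcting from either end if you overshoot, until its centre line meets the long index line of the slideway, and leave it resting there. Keep it down between the rails and leave the things behind the slideway alone.

Things in the scene. Friction and masses are not known exactly. Their poses are not given: they have to be found in the camera images.
- slideway: fixed aluminium bed, 130 x 285 x 10 mm (x, y, z), on the bench; origin on its underside, below the mark; it reaches from y = -115 to +170 mm. The carriage runs along its y axis between two steel rails 10 mm wide (inner faces at x = +-47.5 mm), tops 18 mm above the bench. A sprung stop is clamped on its +y end (the robot's left).
- slideway_stop_zone (a point): middle of the zone of the stop, 133 mm to +y of the mark. Two rubber pads at x = +-35 mm move together, 2 N per mm, up to 16 mm, before two posts 34 mm tall; the 54 mm gap between them is free for a finger above 16 mm. The stop's place differs by 20 mm and is not measured: it first touches the carriage when that is 26 to 46 mm past the mark.
- slideway_mark (a point): point over the long black index line across the rails at the middle of the slideway (fine lines each 5 mm beside it), 25 mm above the bench; axes as the slideway's
- carriage_center (a point): centre of the loose lens carriage, 25 mm above the bench: grey block 93 x 120 x 30 mm (x, y, z) with flat dark lens in its top and a white line at mid-length; top at 40 mm. 0.3 to 0.6 kg, sliding friction 1 to 4 N, 1 mm side play; axes as the slideway's. Centred, this point meets slideway_mark. Starts 15 to 35 mm to the -y side of it (robot's right).
- plate_start: steel plate on the carriage's -y end, 90 x 4 x 27 mm, the one away from the sprung stop; origin on the carriage's underside level (10 mm above the bench) in the middle of the plate's thickness, outer face 2 mm to -y
- plate_stop: the same plate on the carriage's +y end, which meets the stop's pads; outer face 2 mm to +y of its origin
- flux_jar: small jar with a yellow lid, 36 mm wide, 33 mm tall, behind the slideway; origin under its centre; bystander
- loupe: black eye loupe, 36 mm wide, 30 mm tall, behind the slideway; origin under its centre; bystander
- eraser_block: pink cleaning rubber in a sleeve, 56 x 23 x 15 mm, behind the slideway; origin under its centre; bystander

How it is judged:
By the outcome, as a careful person would: the job done as asked, in the order asked, and still so for the second after the job is handed in, with the robot touching nothing.
It also fails if it takes over 62 s, if anything falls off the work surface, if the arm or the gripper's body presses on something with over 40 N, if the wrist force passes 120 N, or if a joint passes its speed limit or range.

## Working session

There is one attempt and no reset: what is moved stays moved. The work goes in short steps, Python scripts to look and compute and a shell command to move; the robot and the scene stay as the last step left them, time stands still between calls to the robot, and variables do not carry over. Pictures are saved under pics/ and viewed, at most 10 in all, crops included, and the job is handed in when it is done.

```bash
mkdir -p pics; python3 - <<'E'
from bench import bot, imaging
import cv2,numpy as np
s=bot.read_state();print({k:np.round(v,3).tolist() for k,v in s.items()},bot.tcp_to_tips)
for n in("scene","top"):
    i=imaging.get_image(n);np.savez(f"pics/{n}0.npz",**i)
    print(n,i["fx"],i["cx"],i["cy"],np.round(i["T"],3).tolist())
    cv2.imwrite(f"pics/{n}0.png",cv2.resize(i["frame"][:,:,::-1],(768,576),interpolation=cv2.INTER_CUBIC))
E
```

```text
{'t': 0.0, 'joints': [-1.425, 0.381, 1.298, -0.0, 1.464, -0.215], 'joint_vel': [0.0, -0.0, -0.001, -0.001, -0.001, -0.0], 'joint_torque': [-0.0, -44.847, -23.127, -0.0, 0.005, -0.0], 'ee_pos': [0.194, -0.514, 0.253], 'orientation': [0.984, 0.179, 0.0, -0.001], 'ft_force': [-0.024, -0.192, -0.611], 'wrist_torque': [0.009, 0.013, -0.002], 'grasp_force': 0.0, 'grip_width': 0.085} 0.022
scene 429.60607373502125 258.10001724310973 195.1117179207099 [[-0.59, -0.519, 0.618, 0.075], [-0.807, 0.37, -0.46, 0.659], [0.01, -0.771, -0.637, 0.603], [0.0, 0.0, 0.0, 1.0]]
top 375.2151585005429 257.17372173113046 196.41639544206964 [[-0.091, -0.975, 0.2, 0.451], [-0.996, 0.09, -0.015, 0.278], [-0.003, -0.201, -0.98, 0.892], [0.0, 0.0, 0.0, 1.0]]
```

View pics/top0.png

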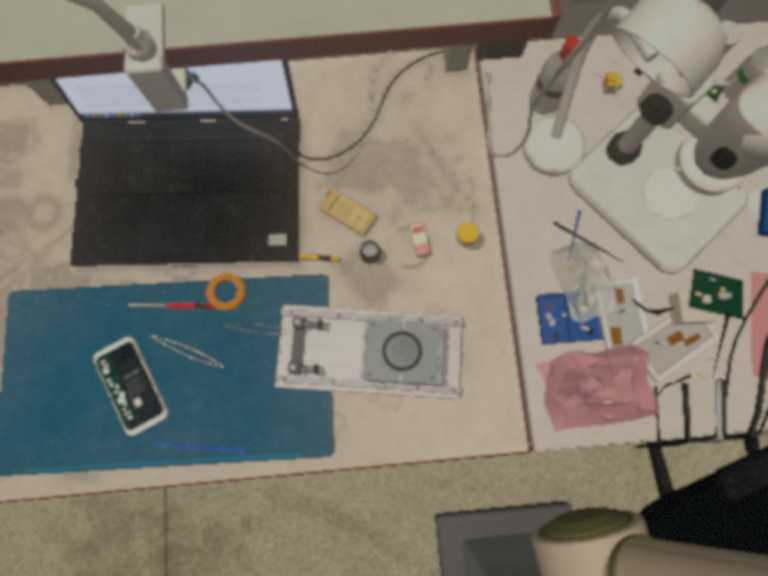

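View pics/scene0.png

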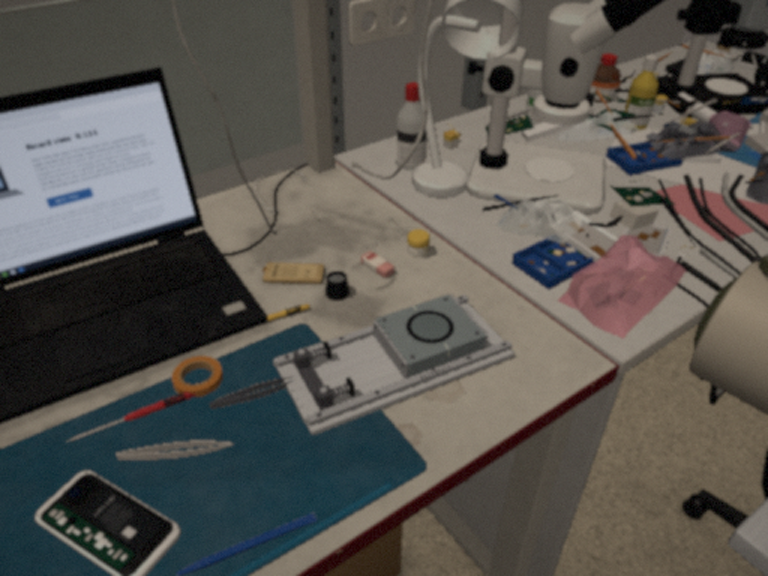

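Top view: slideway with its corners near (283,306), (463,314), (461,397) and (276,389) in the enlarged picture. The carriage is near (403,350), with the stop at left. The bystanders are behind, at rows 230-250. Next I enlarge this area.

```bash
python3 - <<'E'
import cv2,numpy as np
f=np.load("pics/top0.npz")["frame"]
c=f[198:272,178:316]
cv2.imwrite("pics/topc.png",cv2.resize(c[:,:,::-1],None,fx=5.7,fy=5.7,interpolation=cv2.INTER_CUBIC)); 
E
```

```text
(no output)
```

View pics/topc.png

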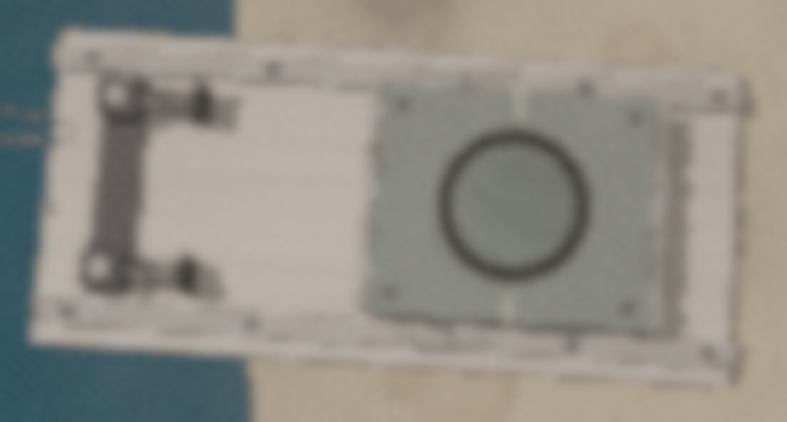

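```bash
cat > h.py <<'E'
import numpy as np
from scipy.optimize import least_squares
def ray(i,u,v,z):
    T=i["T"];d=T[:3,:3]@[(u-i["cx"])/i["fx"],(v-i["cy"])/i["fy"],1]
    return T[:3,3]+d*(z-T[2,3])/d[2]
def fit(P,M):  # world xy P = R(th) M + t
    P=np.array(P)[:,:2];M=np.array(M)
    g=lambda q:(M@np.array([[np.cos(q[2]),np.sin(q[2])],[-np.sin(q[2]),np.cos(q[2])]])+q[:2]-P).ravel()
    r=least_squares(g,[*P.mean(0),0]);return r.x,r.fun.reshape(-1,2)
E
python3 - <<'E'
from h import *
i=np.load("pics/top0.npz")
w=lambda a,b,z:ray(i,178+(a+.5)/5.7-.5,198+(b+.5)/5.7-.5,z)
P=[w(62,32,.010),w(746,78,.010),w(735,382,.010),w(31,342,.010)]
q,r=fit(P,[(.065,.170),(.065,-.115),(-.065,-.115),(-.065,.170)])
print(q,np.round(r*1000,1).tolist())
R=np.array([[np.cos(q[2]),-np.sin(q[2])],[np.sin(q[2]),np.cos(q[2])]])
loc=lambda p:np.round(((p[:2]-q[:2])@R)*1000,1)
for n,p in dict(l1=w(521,100,.04),l2=w(509,310,.04),i1=w(467,80,.018),i2=w(449,335,.018),padA=w(228,110,.02),padB=w(213,285,.02),c1=w(378,85,.04),c2=w(660,100,.04),c3=w(650,332,.04),c4=w(365,312,.04)).items():print(n,loc(p))
for n,u,v in(("jar",468,233),("loupe",371,251),("er",419,240)):print(n,loc(ray(i,u/1.5,v/1.5,.02)))
E
```

```text
[ 0.54063256  0.27055187 -0.15372719] [[0.4, -1.2], [2.6, 0.7], [-2.2, 1.3], [-0.7, -0.9]]
l1 [ 42.9 -22.3]
l2 [-41.1 -22.2]
i1 [53.2  0.1]
i2 [-51.3   1. ]
padA [34.3 97.6]
padB [-37.4  97.7]
c1 [45.4 35.6]
c2 [ 46.3 -78.1]
c3 [-46.2 -78.1]
c4 [-45.4  34.5]
jar [ 198.8 -118.6]
loupe [159.  36.]
er [182.2 -40.1]
```

```bash
python3 -m handwheel '[[0.5,-0.5,0,0,0,0],[1,-0.94,0,0,0,0],[1,-0.94,0,0,0,0],[1,-0.94,0,0,0,0],[1,-0.94,0,0,0,0],[1,-0.94,0,0,0,0],[1,-0.94,0,0,0,0],[1,-0.94,0,0,0,0]]' -1 && python3 -m handwheel '[[1,-0.94,0,0,0,0],[1,-0.94,0,0,0,0],[1,-0.94,0,0,0,0],[1,-0.94,0,0,0,0],[1,-0.94,0,0,0,0],[1,-0.94,0,0,0,0],[1,-0.94,0,0,0,0],[1,-0.94,0,0,0,0]]' && python3 -m handwheel '[[0,0,0,0,0,-1],[0,0,0,0,0,-1],[0,0,0,0,0,-1],[0,0,0,0,0,-1],[0,0,0,0,0,-1],[0,0,0,0,0,-1],[0,0,0,0,0,-1],[0,0,0,0,0,-0.57]]'; cat >> h.py <<'E'
Q=np.array([0.54063256,0.27055187,-0.15372719])
def tool(target_local, z, q=Q):
    from bench import bot
    from scipy.spatial.transform import Rotation as Ro
    s=bot.read_state();R=Ro.from_quat(s["orientation"]).as_matrix()
    c,n=np.cos(q[2]),np.sin(q[2]);x,y=target_local
    p=np.array([q[0]+c*x-n*y,q[1]+n*x+c*y,z]);e=np.array(s["ee_pos"])
    l=e[:2]-q[:2]
    print("local mm",np.round(1e3*np.array([c*l[0]+n*l[1],-n*l[0]+c*l[1],e[2]]),1),"rows units",np.round(R.T@(p-e)/.03,2),"t",s["t"],"F",np.round(s["ft_force"],2))
    Rd=np.array([[-n,c,0],[c,n,0],[0,0,-1]]).T
    print("turn units",np.round(np.degrees(Ro.from_matrix(R.T@Rd).as_rotvec())/8,3))
E
python3 -c "
from h import *
tool((0,-.115),.15)"
```

```text
t: 1.1
ee_pos: [0.33, -0.2351, 0.2532]
orientation: [0.984, 0.179, -0.0, -0.0]
ft_force: [-0.2, 0.1, 0.1]
grip_width: -0.0002
grasp_force: 0.0
t: 2.1
ee_pos: [0.4749, 0.0608, 0.2531]
orientation: [0.984, 0.179, -0.0, -0.0]
ft_force: [0.4, -0.1, 0.0]
grip_width: 0.0002
grasp_force: 0.0
t: 3.1
ee_pos: [0.4744, 0.0594, 0.253]
orientation: [0.758, 0.652, -0.0, -0.0]
ft_force: [-1.3, 0.5, -0.3]
grip_width: -0.0
grasp_force: 0.0
local mm [ -33.1 -218.8  253. ] rows units [3.46 1.12 3.43] t 3.1 F [-1.25  0.49 -0.27]
turn units [-0.006  0.     0.029]
```

```bash
python3 -m handwheel '[[0.86,0.28,0.86,0,0,0.03],[0.86,0.28,0.86,0,0,0],[0.86,0.28,0.86,0,0,0],[0.86,0.28,0.86,0,0,0],[0,0,0,0,0,0]]'; python3 - <<'E'
from h import *
tool((0,-.115),.046)
from bench import imaging
import cv2
i=imaging.get_image("wrist");np.savez("pics/w0.npz",**i)
print(i["fx"],np.round(i["T"],3).tolist())
cv2.imwrite("pics/w0.png",cv2.resize(i["frame"][:,:,::-1],(768,576),interpolation=cv2.INTER_CUBIC))
E
```

```text
t: 3.72
ee_pos: [0.5232, 0.1571, 0.148]
orientation: [0.76, 0.65, -0.002, -0.001]
ft_force: [0.3, 0.2, 0.4]
grip_width: 0.0003
grasp_force: 0.0
local mm [   0.2 -114.8  148. ] rows units [-0.    0.01  3.4 ] t 3.725 F [0.34 0.18 0.44]
turn units [-0.03   0.006 -0.012]
292.83488838528365 [[0.988, -0.149, -0.045, 0.534], [-0.155, -0.952, -0.262, 0.223], [-0.003, 0.266, -0.964, 0.269], [0.0, 0.0, 0.0, 1.0]]
```

View pics/w0.png

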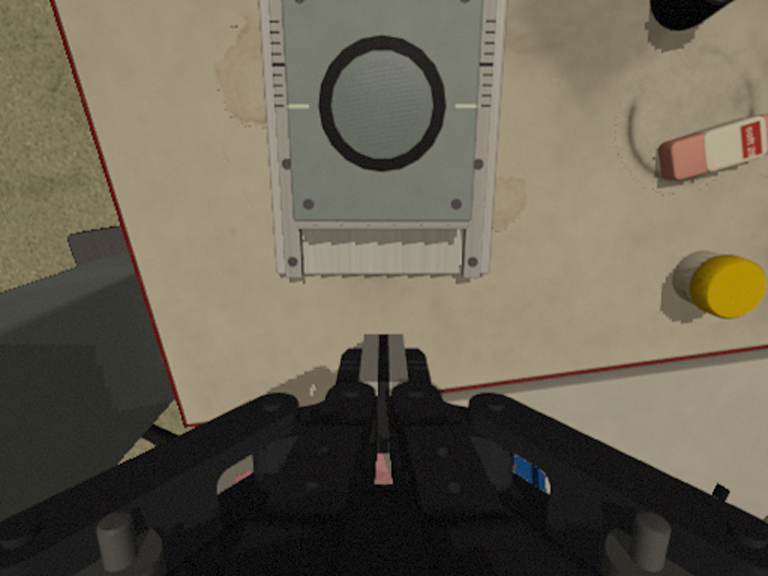

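The wrist view shows the white line at row 105.5 (columns 299 and 466) and the long index line at row 65 (columns 278 and 486). The plate's top edge is near row 225, and the shut fingers are near (383,340).

```bash
python3 - <<'E'
from h import *
i=np.load("pics/w0.npz")
c,n=np.cos(Q[2]),np.sin(Q[2])
def L(u,v,z):
    l=ray(i,(u+.5)/1.5-.5,(v+.5)/1.5-.5,z)[:2]-Q[:2];return np.round(1e3*np.array([c*l[0]+n*l[1],-n*l[0]+c*l[1]]),1)
for a in((278,65,.018),(486,65,.018),(299,105.5,.04),(466,105.5,.04),(284,220,.04),(300,222,.037),(470,228,.037),(277,275,.018),(488,275,.018),(383,336,.126)):print(a,L(*a))
E
```

```text
(278, 65, 0.018) [-54.7   0.1]
(486, 65, 0.018) [53.7 -0.2]
(299, 105.5, 0.04) [-40.7 -22.1]
(466, 105.5, 0.04) [ 40.4 -22.3]
(284, 220, 0.04) [-51.5 -77.7]
(300, 222, 0.037) [-43.8 -79.2]
(470, 228, 0.037) [ 46.  -82.5]
(277, 275, 0.018) [ -62.7 -112.9]
(488, 275, 0.018) [  61.7 -113.1]
(383, 336, 0.126) [   0.2 -107.1]
```

```bash
python3 -m handwheel '[[0,0,0.85,0,0,0],[0,0,0.85,0,0,0],[0,0,0.85,0,0,0],[0,0,0.7,0.03,0,-0.01],[0,0,0,0,0,0]]';  python3 - <<'E'
from h import *
tool((0,-.096),.046)
from bench import imaging
import cv2
i=imaging.get_image("scene")
cv2.imwrite("pics/s1.png",cv2.resize(i["frame"][180:300,170:350,::-1],(780,520),interpolation=cv2.INTER_CUBIC))
E
```

```text
t: 4.4
ee_pos: [0.5235, 0.1553, 0.0526]
orientation: [0.76, 0.65, -0.002, -0.002]
ft_force: [-0.6, -0.1, 1.1]
grip_width: 0.0002
grasp_force: 0.0
local mm [   0.7 -116.5   52.6] rows units [ 0.68 -0.02  0.22] t 4.4 F [-0.57 -0.06  1.11]
turn units [-0.04   0.003 -0.021]
```

View pics/s1.png

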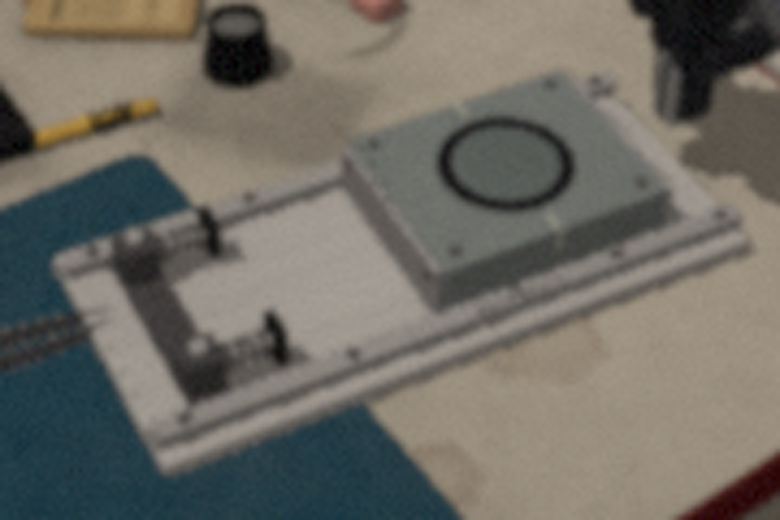

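The fingertips show at (683,118), just off the bed's end. I check the tip height by back-projection.

```bash
python3 - <<'E'
from h import *
i=np.load("pics/scene0.npz")
c,n=np.cos(Q[2]),np.sin(Q[2])
for z in(.02,.03,.04):
    l=ray(i,170+683/4.333,180+118/4.333,z)[:2]-Q[:2];print(z,np.round(1e3*np.array([c*l[0]+n*l[1],-n*l[0]+c*l[1]]),1))
E
python3 -m handwheel '[[0.1,-0.02,0.1,0.03,0,-0.02],[0.15,0,0.1,0,0,0],[0.1,0,0,0,0,0],[0,0,0,0,0,0]]'
python3 -c "
from h import *
tool((0,-.096),.046)"
```

```text
0.02 [   4.  -126.2]
0.03 [  -5.  -118.7]
0.04 [ -14.  -111.2]
t: 4.95
ee_pos: [0.5249, 0.1669, 0.0468]
orientation: [0.759, 0.651, -0.003, -0.003]
ft_force: [0.6, 0.1, -0.6]
grip_width: 0.0001
grasp_force: 0.0
local mm [   0.3 -104.8   46.8] rows units [ 0.29 -0.01  0.03] t 4.95 F [ 0.63  0.13 -0.57]
turn units [-0.058 -0.001  0.009]
```

```bash
python3 -m handwheel '[[0.07,0,0,0,0,0],[0.07,0,0,0,0,0],[0.06,0,0,0,0,0],[0.05,0,0,0,0,0],[0.05,0,0,0,0,0],[0.05,0,0,0,0,0],[0.05,0,0,0,0,0],[0.05,0,0,0,0,0]]'
python3 -c "
from h import *
tool((0,-.096),.046)"
```

```text
t: 5.95
ee_pos: [0.5268, 0.1797, 0.0466]
orientation: [0.759, 0.651, -0.003, -0.003]
ft_force: [-0.7, -3.0, 1.1]
grip_width: -0.0003
grasp_force: 1.5
local mm [  0.3 -91.9  46.6] rows units [-0.14 -0.01  0.02] t 5.95 F [-0.74 -3.    1.07]
turn units [-0.061  0.004  0.006]
```

```bash
python3 -m handwheel '[[0.07,0,0,0,0,0],[0.08,0,0,0,0,0],[0.08,0,0,0,0,0],[0.08,0,0,0,0,0],[0.08,0,0,0,0,0],[0.08,0,0,0,0,0],[0.08,0,0,0,0,0],[0.08,0,0,0,0,0]]';python3 -m handwheel '[[0.08,0,0,0,0,0],[0.08,0,0,0,0,0],[0.08,0,0,0,0,0],[0.08,0,0,0,0,0],[0.08,0,0,0,0,0],[0.08,0,0,0,0,0],[0.07,0,0,0,0,0],[0.06,0,0,0,0,0]]'
python3 -c "
from h import *
tool((0,-.096),.046)"
```

```text
t: 6.95
ee_pos: [0.5298, 0.1988, 0.0466]
orientation: [0.759, 0.651, -0.003, -0.003]
ft_force: [-0.7, -2.7, 0.8]
grip_width: 0.0002
grasp_force: 1.4
t: 7.95
ee_pos: [0.5326, 0.2168, 0.0466]
orientation: [0.759, 0.651, -0.003, -0.003]
ft_force: [-0.8, -3.1, 0.7]
grip_width: 0.0002
grasp_force: 1.5
local mm [  0.2 -54.3  46.6] rows units [-1.39 -0.01  0.02] t 7.95 F [-0.84 -3.09  0.68]
turn units [-0.06   0.     0.005]
```

```bash
python3 -m handwheel '[[0.06,0,0,0,0,0],[0.06,0,0,0,0,0],[0.06,0,0,0,0,0],[0.06,0,0,0,0,0],[0.05,0,0,0,0,0]]';python3 -m handwheel '[[0.05,0,0,0,0,0],[0.05,0,0,0,0,0],[0.04,0,0,0,0,0]]'
python3 -c "
from h import *
tool((0,-.036),.046)"
```

```text
t: 8.57
ee_pos: [0.5339, 0.2254, 0.0466]
orientation: [0.759, 0.651, -0.003, -0.003]
ft_force: [-0.6, -2.0, 1.2]
grip_width: 0.0001
grasp_force: 1.5
t: 8.95
ee_pos: [0.5345, 0.2295, 0.0466]
orientation: [0.759, 0.651, -0.003, -0.003]
ft_force: [0.0, -2.1, 0.9]
grip_width: -0.0002
grasp_force: 1.5
local mm [  0.2 -41.5  46.6] rows units [ 0.18 -0.01  0.02] t 8.95 F [ 0.02 -2.06  0.87]
turn units [-0.06  -0.     0.005]
```

```bash
for k in 1; do python3 -m handwheel '[[0.04,0,0,0,0,0],[0.04,0,0,0,0,0],[0.03,0,0,0,0,0]]';done; python3 -m handwheel '[[0.03,0,0,0,0,0],[0.03,0,0,0,0,0]]'
```

```text
t: 9.32
ee_pos: [0.535, 0.2328, 0.0466]
orientation: [0.759, 0.651, -0.003, -0.003]
ft_force: [-0.1, -2.6, 0.2]
grip_width: -0.0001
grasp_force: 1.5
t: 9.57
ee_pos: [0.5353, 0.2345, 0.0466]
orientation: [0.759, 0.651, -0.003, -0.003]
ft_force: [0.4, -2.6, 0.6]
grip_width: 0.0001
grasp_force: 1.5
```

```bash
python3 -m handwheel '[[0.03,0,0,0,0,0],[0.03,0,0,0,0,0]]'; python3 -m handwheel '[[0.03,0,0,0,0,0],[0.03,0,0,0,0,0]]'
```

```text
t: 9.82
ee_pos: [0.5356, 0.2363, 0.0466]
orientation: [0.759, 0.651, -0.003, -0.003]
ft_force: [0.1, -3.1, 1.3]
grip_width: 0.0003
grasp_force: 1.5
t: 10.07
ee_pos: [0.5358, 0.2381, 0.0466]
orientation: [0.759, 0.651, -0.003, -0.003]
ft_force: [-0.1, -2.7, -0.0]
grip_width: -0.0001
grasp_force: 1.5
```

```bash
python3 -m handwheel '[[0.03,0,0,0,0,0],[0.03,0,0,0,0,0]]'
```

```text
t: 10.32
ee_pos: [0.5361, 0.2399, 0.0466]
orientation: [0.759, 0.651, -0.003, -0.003]
ft_force: [-1.4, -3.1, 0.7]
grip_width: -0.0001
grasp_force: 1.5
```

```bash
python3 -m handwheel '[[0.03,0,0,0,0,0],[0.03,0,0,0,0,0]]'
```

```text
t: 10.58
ee_pos: [0.5364, 0.2416, 0.0466]
orientation: [0.759, 0.651, -0.003, -0.003]
ft_force: [-0.9, -2.8, 0.3]
grip_width: -0.0002
grasp_force: 1.5
```

```bash
python3 -m handwheel '[[0.03,0,0,0,0,0],[0.03,0,0,0,0,0]]'
```

```text
t: 10.82
ee_pos: [0.5367, 0.2434, 0.0466]
orientation: [0.759, 0.651, -0.003, -0.003]
ft_force: [0.0, -3.2, 0.8]
grip_width: 0.0001
grasp_force: 1.5
```

```bash
python3 -c "
from h import *
tool((0,-.036),.046)
from bench import imaging
import cv2
i=imaging.get_image('wrist');np.savez('pics/w1.npz',**i)
cv2.imwrite('pics/w1.png',cv2.resize(i['frame'][:230,:,::-1],(768,345),interpolation=cv2.INTER_CUBIC))"
```

```text
local mm [  0.2 -27.4  46.6] rows units [-0.29 -0.01  0.02] t 10.825 F [ 0.   -3.21  0.77]
turn units [-0.06  -0.     0.005]
```

View pics/w1.png

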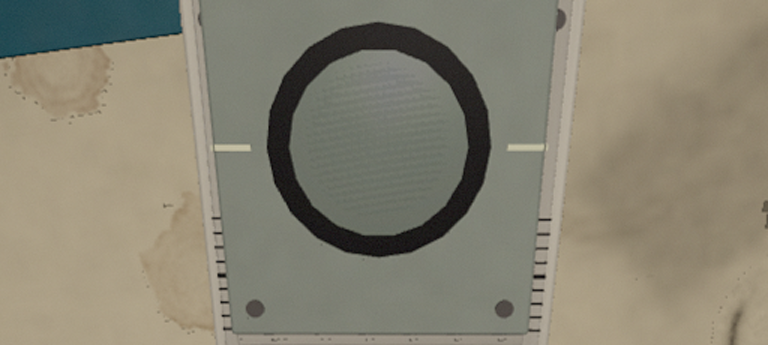

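The white line is at row 147 (columns 232 and 526) and the long index line at row 276 (columns 221 and 540).

```bash
cat >> h.py <<'E'
def L(i,u,v,z,k=1.5):
    c,n=np.cos(Q[2]),np.sin(Q[2])
    l=ray(i,(u+.5)/k-.5,(v+.5)/k-.5,z)[:2]-Q[:2];return np.round(1e3*np.array([c*l[0]+n*l[1],-n*l[0]+c*l[1]]),1)
E
python3 - <<'E'
from h import *
i=np.load("pics/w1.npz")
for a in((232,147,.04),(526,147,.04),(221,276,.018),(540,276,.018)):print(L(i,*a))
E
python3 -m handwheel '[[0.03,0,0,0,0,0],[0.03,0,0,0,0,0]]'
```

```text
[-41.6  42.9]
[39.9 42.9]
[-56.9   0.1]
[55.2  0.4]
t: 11.12
ee_pos: [0.5369, 0.2451, 0.0466]
orientation: [0.759, 0.651, -0.003, -0.003]
ft_force: [-0.8, -4.0, 1.2]
grip_width: -0.0001
grasp_force: 2.2
```

```bash
python3 -m handwheel '[[0.02,0,0,0,0,0],[0.02,0,0,0,0,0],[0.02,0,0,0,0,0]]'
```

```text
t: 11.5
ee_pos: [0.5369, 0.2465, 0.0466]
orientation: [0.759, 0.651, -0.003, -0.003]
ft_force: [-2.7, -6.9, 2.0]
grip_width: -0.0005
grasp_force: 3.7
```

```bash
python3 -m handwheel '[[0.02,0,0,0,0,0],[0,0,0,0,0,0]]'
```

```text
t: 11.75
ee_pos: [0.537, 0.2469, 0.0466]
orientation: [0.759, 0.651, -0.004, -0.003]
ft_force: [-2.7, -8.3, 3.7]
grip_width: -0.0001
grasp_force: 3.7
```

```bash
python3 -m handwheel '[[0.02,0,0,0,0,0],[0.01,0,0,0,0,0],[0,0,0,0,0,0]]'; python3 -c "
from h import *
tool((0,0),.046)"
```

```text
t: 12.12
ee_pos: [0.537, 0.2475, 0.0466]
orientation: [0.759, 0.651, -0.004, -0.003]
ft_force: [-2.5, -8.2, 2.6]
grip_width: -0.0002
grasp_force: 4.6
local mm [ -0.  -23.3  46.6] rows units [0.78 0.   0.02] t 12.125 F [-2.5  -8.16  2.62]
turn units [-0.068  0.014  0.006]
```

```bash
python3 -m handwheel '[[0.02,0,0,0,0,0],[0,0,0,0,0,0],[0,0,0,0,0,0]]'
```

```text
t: 12.5
ee_pos: [0.5371, 0.248, 0.0466]
orientation: [0.759, 0.651, -0.004, -0.003]
ft_force: [-3.5, -9.1, 3.5]
grip_width: 0.0003
grasp_force: 4.9
```

```bash
python3 -m handwheel '[[0,0,0,0,0,0],[0,0,0,0,0,0]]'
```

```text
t: 12.75
ee_pos: [0.5371, 0.248, 0.0466]
orientation: [0.759, 0.651, -0.004, -0.003]
ft_force: [-2.6, -8.6, 2.9]
grip_width: 0.0004
grasp_force: 4.9
```

```bash
python3 -m handwheel '[[0.01,0,0,0,0,0],[0,0,0,0,0,0],[0,0,0,0,0,0],[0,0,0,0,0,0],[0,0,0,0,0,0]]'; python3 -m handwheel '[[0,0,0,0,0,0],[0,0,0,0,0,0],[0,0,0,0,0,0],[0,0,0,0,0,0]]';python3 -m handwheel '[[0,0,0,0,0,0],[0,0,0,0,0,0],[0,0,0,0,0,0],[0,0,0,0,0,0]]'
```

```text
t: 13.38
ee_pos: [0.5371, 0.2482, 0.0467]
orientation: [0.759, 0.651, -0.004, -0.003]
ft_force: [-3.1, -10.6, 3.9]
grip_width: 0.0001
grasp_force: 5.2
t: 13.88
ee_pos: [0.5371, 0.2482, 0.0467]
orientation: [0.759, 0.651, -0.004, -0.003]
ft_force: [-3.3, -10.4, 3.3]
grip_width: -0.0001
grasp_force: 5.2
t: 14.38
ee_pos: [0.5371, 0.2482, 0.0466]
orientation: [0.759, 0.651, -0.004, -0.003]
ft_force: [-3.1, -10.3, 3.8]
grip_width: 0.0
grasp_force: 5.2
```

```bash
python3 -m handwheel '[[-0.05,0,0,0,0,0],[-0.05,0,0,0,0,0],[-0.1,0,0,0,0,0],[-0.3,0,0,0,0,0],[-0.3,0,-0.3,0,0,0],[0,0,-0.6,0,0,0],[0,0,-0.6,0,0,0],[0,0,-0.3,0,0,0]]'; python3 -m handwheel '[[0.7,0,0,0,0,0],[0.9,0,0,0,0,0],[0.9,0,0,0,0,0],[0.9,0,0,0,0,0],[0.9,0,0,0,0,0],[0.9,0,0,0,0,0],[0.5,0,0,0,0,0],[0,0,0,0.06,0,0]]';python3 -c "
from h import *
tool((0,.130),.047)"
```

```text
t: 15.38
ee_pos: [0.5347, 0.2252, 0.1021]
orientation: [0.759, 0.651, -0.002, -0.003]
ft_force: [1.0, -0.5, -0.4]
grip_width: -0.0004
grasp_force: 0.0
t: 16.38
ee_pos: [0.5599, 0.3955, 0.0999]
orientation: [0.759, 0.652, -0.006, -0.007]
ft_force: [-0.2, -0.2, -1.1]
grip_width: 0.0001
grasp_force: 0.0
local mm [-1.000e-01  1.264e+02  9.990e+01] rows units [0.12 0.03 1.76] t 16.375 F [-0.24 -0.15 -1.14]
turn units [-0.128  0.003  0.015]
```

```bash
python3 -m handwheel '[[0.12,0.02,0.3,-0.13,0,0.01],[0,0,0.5,0,0,0],[0,0,0.5,0,0,0],[0,0,0.3,0,0,0],[0,0,0.1,0,0,0],[0,0,0,0,0,0]]';python3 - <<'E'
from h import *
tool((0,.116),.047)
from bench import imaging
import cv2
i=imaging.get_image('top');np.savez('pics/t2.npz',**i)
cv2.imwrite('pics/t2.png',cv2.resize(i['frame'][180:285,160:330,::-1],(765,472),interpolation=cv2.INTER_CUBIC))
E
```

```text
t: 17.12
ee_pos: [0.5616, 0.398, 0.0497]
orientation: [0.76, 0.65, 0.001, 0.001]
ft_force: [0.2, -0.5, 0.6]
grip_width: 0.0003
grasp_force: 0.0
local mm [  1.2 129.2  49.7] rows units [-0.44 -0.04  0.09] t 17.125 F [ 0.23 -0.47  0.6 ]
turn units [ 0.011 -0.001 -0.005]
```

View pics/t2.png

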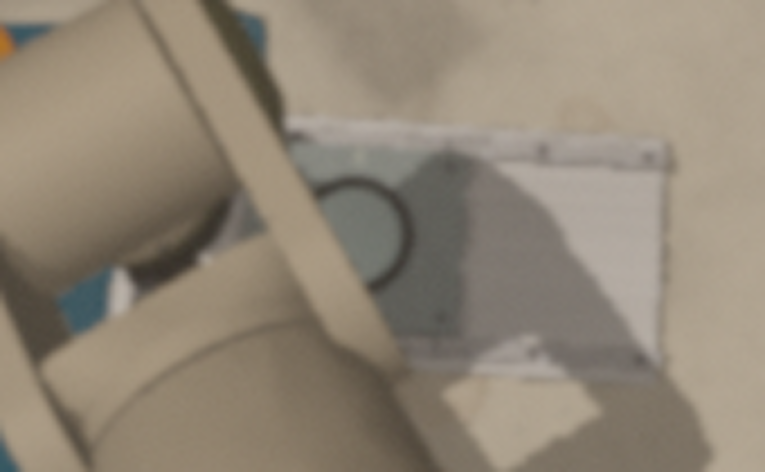

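The arm hides part of the carriage. The far white line shows at (360,155).

```bash
python3 -c "
from h import *
i=np.load('pics/t2.npz');print(L(i,160+360.5/4.5-.5,180+155.5/4.5-.5,.04,1))"; python3 -m handwheel '[[-0.1,-0.04,0.06,0,0,0],[-0.1,0,0,0,0,0],[-0.06,0,0,0,0,0],[-0.05,0,0,0,0,0],[-0.04,0,0,0,0,0]]'
```

```text
[41.2 45.2]
t: 17.8
ee_pos: [0.5587, 0.3877, 0.0479]
orientation: [0.76, 0.65, 0.0, 0.001]
ft_force: [-0.2, 0.6, -1.2]
grip_width: -0.0001
grasp_force: 0.0
```

```bash
python3 -m handwheel '[[-0.04,0,0,0,0,0],[-0.04,0,0,0,0,0],[-0.04,0,0,0,0,0],[-0.04,0,0,0,0,0],[-0.04,0,0,0,0,0],[-0.05,0,0,0,0,0]]'; python3 -c "
from h import *
tool((0,.070),.047)"
```

```text
t: 18.55
ee_pos: [0.5575, 0.3804, 0.0479]
orientation: [0.76, 0.65, 0.001, 0.0]
ft_force: [0.1, 1.3, -1.3]
grip_width: 0.0003
grasp_force: 1.1
local mm [-1.000e-01  1.111e+02  4.790e+01] rows units [-1.37  0.01  0.03] t 18.55 F [ 0.14  1.25 -1.28]
turn units [ 0.01  -0.001 -0.005]
```

Contact at small force. I push back about 36 mm, then slow down.

```bash
python3 -m handwheel '[[-0.06,0,0,0,0,0],[-0.07,0,0,0,0,0],[-0.08,0,0,0,0,0],[-0.08,0,0,0,0,0],[-0.08,0,0,0,0,0],[-0.08,0,0,0,0,0],[-0.08,0,0,0,0,0],[-0.08,0,0,0,0,0]]'; python3 -m handwheel '[[-0.08,0,0,0,0,0],[-0.08,0,0,0,0,0],[-0.08,0,0,0,0,0],[-0.08,0,0,0,0,0],[-0.08,0,0,0,0,0],[-0.07,0,0,0,0,0],[-0.06,0,0,0,0,0],[-0.05,0,0,0,0,0]]';python3 -c "
from h import *
tool((0,.070),.047)"
```

```text
t: 19.55
ee_pos: [0.5547, 0.3621, 0.0478]
orientation: [0.76, 0.65, 0.0, 0.001]
ft_force: [0.3, 2.1, -0.4]
grip_width: -0.0003
grasp_force: 1.1
t: 20.55
ee_pos: [0.552, 0.345, 0.0478]
orientation: [0.76, 0.65, 0.0, 0.001]
ft_force: [0.8, 2.3, -1.0]
grip_width: -0.0001
grasp_force: 1.1
local mm [-0.2 75.3 47.8] rows units [-0.18  0.01  0.03] t 20.55 F [ 0.84  2.27 -0.97]
turn units [ 0.01  -0.    -0.005]
```

```bash
python3 -m handwheel '[[-0.04,0,0,0,0,0],[-0.04,0,0,0,0,0],[-0.03,0,0,0,0,0],[-0.03,0,0,0,0,0],[-0.02,0,0,0,0,0],[0,0,0,0,0,0]]';python3 -c "
from h import *
tool((0,.070),.047)"; python3 -m handwheel '[[0.1,0,0,0,0,0],[0.3,0,-0.2,0,0,0],[0,0,-0.8,0,0,0],[0,0,-0.8,0,0,0],[-0.4,0,-0.8,0,0,0],[-0.8,0,-0.8,0,0,0],[-0.9,0,0,0,0,0],[-0.9,0,0,0,0,0]]';python3 -m handwheel '[[-0.9,0,0,0,0,0],[-0.9,0,0,0,0,0],[-0.9,0,0,0,0,0],[-0.9,0,0,0,0,0],[-0.2,0,0,0,0,0],[0,0,0,0,0,0]]';python3 - <<'E'
from h import *
tool((0,-.085),.047)
from bench import imaging
import cv2
i=imaging.get_image('wrist');np.savez('pics/w3.npz',**i)
cv2.imwrite('pics/w3.png',cv2.resize(i['frame'][:230,:,::-1],(768,345),interpolation=cv2.INTER_CUBIC))
E
```

```text
t: 21.3
ee_pos: [0.5513, 0.3403, 0.0478]
orientation: [0.76, 0.65, 0.0, 0.001]
ft_force: [0.3, 1.3, -0.7]
grip_width: -0.0003
grasp_force: 0.7
local mm [-0.2 70.5 47.8] rows units [-0.02  0.01  0.03] t 21.3 F [ 0.32  1.33 -0.68]
turn units [ 0.009  0.001 -0.005]
t: 22.3
ee_pos: [0.5392, 0.263, 0.1507]
orientation: [0.759, 0.651, 0.001, 0.001]
ft_force: [0.6, 0.7, -0.1]
grip_width: -0.0002
grasp_force: 0.0
t: 23.05
ee_pos: [0.5219, 0.1511, 0.1502]
orientation: [0.76, 0.65, 0.001, 0.001]
ft_force: [0.6, 0.9, 0.1]
grip_width: -0.0001
grasp_force: 0.0
local mm [  -0.2 -120.9  150.2] rows units [1.2  0.   3.44] t 23.05 F [0.59 0.88 0.06]
turn units [ 0.014 -0.002 -0.007]
```

View pics/w3.png

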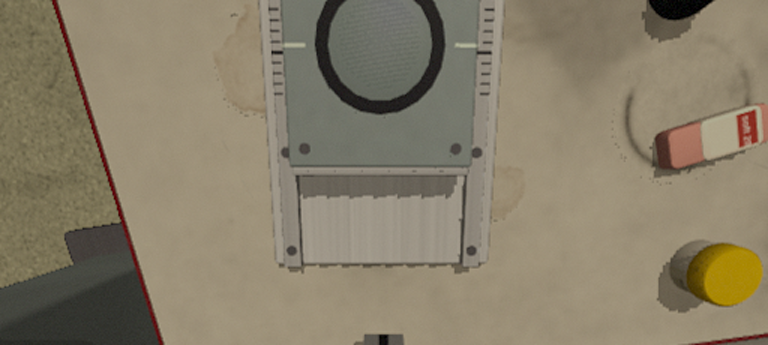

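The white line is at row 45 and the index line at row 52. Parallax accounts for most of that gap. I bring the camera over the mark and measure at sub-pixel level.

```bash
python3 -m handwheel '[[0.9,0,0,0,0,0],[0.7,0,0,0,0,0],[0,0,0,0,0,0],[0,0,0,0,0,0]]';python3 - <<'E'
from h import *
from bench import imaging
import cv2
i=imaging.get_image('wrist');np.savez('pics/w4.npz',**i);tool((0,-.085),.047)
def proj(x,y,z):
    c,n=np.cos(Q[2]),np.sin(Q[2]);p=np.array([Q[0]+c*x-n*y,Q[1]+n*x+c*y,z,1])
    q=np.linalg.inv(i["T"])@p;return i["fx"]*q[0]/q[2]+i["cx"],i["fy"]*q[1]/q[2]+i["cy"]
g=i["frame"].astype(float).mean(2)
for nm,x0,z,sg in(("white",-.041,.04,1),("white",.041,.04,1),("index",-.0535,.018,-1),("index",.0535,.018,-1)):
    u,v=proj(x0,0,z);u=int(round(u));v=int(round(v))
    p=sg*g[v-14:v+15,u-1:u+2].mean(1);k=p[4:-4].argmax()+4 
    w=np.clip(p[k-3:k+4]-np.median(p),0,None);r=(w*np.arange(k-3,k+4)).sum()/w.sum()+v-14
    print(nm,u,v,r,np.round(p-np.median(p)).astype(int).tolist(),L(i,u,r,z,1))
cv2.imwrite('pics/w4.png',cv2.resize(i['frame'][40:200,150:362,::-1],(742,560),interpolation=cv2.INTER_CUBIC))
E
```

```text
t: 23.6
ee_pos: [0.5289, 0.1982, 0.1497]
orientation: [0.759, 0.651, 0.0, 0.0]
ft_force: [-0.6, -0.3, 0.3]
grip_width: -0.0001
grasp_force: 0.0
local mm [ -0.5 -73.6 149.8] rows units [-0.38  0.01  3.43] t 23.65 F [ 0.39  0.52 -0.29]
turn units [ 0.009  0.001 -0.004]
white 201 98 99.45500848896435 [1, 1, 1, 0, 0, 1, 0, 0, 0, -2, -1, -1, -2, -4, 19, 50, 45, 17, -3, 0, -1, 0, -1, 0, 0, 0, -2, 0, 0] [-40.9  -1. ]
white 310 98 99.7091388400703 [0, 0, 0, 1, 1, 0, 0, 1, 1, 0, 0, -1, 0, -3, 12, 39, 50, 26, -4, -2, 0, 0, 0, -1, 0, 0, -2, -2, -3] [41.2 -1.3]
index 190 99 98.05415384615385 [27, 20, -2, 0, -1, -2, 19, 40, 7, -1, -3, -5, 23, 126, 32, -8, -2, -4, 6, 43, 32, -3, -1, 0, -3, 27, 41, -3, -1] [-53.8   0.6]
index 320 99 98.32064913262451 [26, 37, -3, -1, 0, -2, 20, 63, 22, -3, -2, -2, 20, 106, 62, 11, -1, -1, -2, 30, 44, -3, 0, 0, -2, 26, 59, 12, -1] [53.4  0.4]
```

View pics/w4.png

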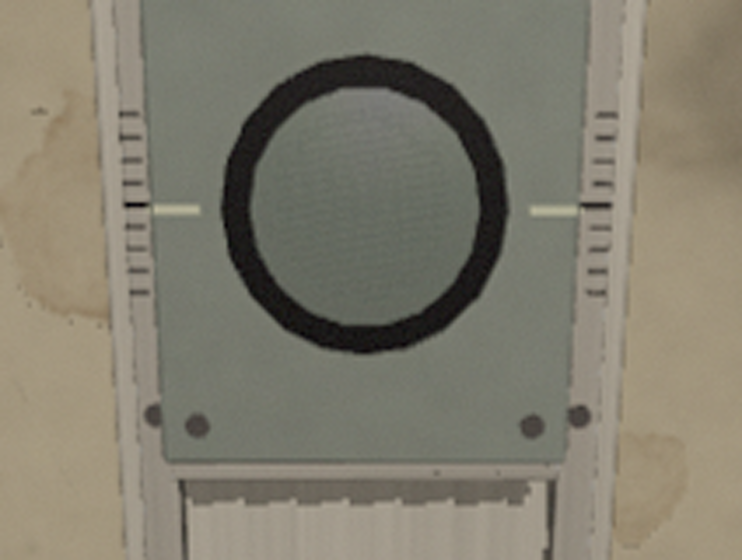

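```bash
python3 - <<'E'
from h import *
for f,pts in(("w3",[(294,.04),(466,.04),(277,.018),(485,.018)]),):
    i=np.load(f"pics/{f}.npz");g=i["frame"].astype(float).mean(2)
    for u,z in pts:
        U=int(u/1.5);p=(1 if z>.03 else -1)*g[22:44,U-1:U+2].mean(1);m=np.median(p)
        k=p[3:-3].argmax()+3;w=np.clip(p[k-2:k+3]-m,0,None);r=(w*np.arange(k-2,k+3)).sum()/w.sum()+22
        print(f,U,r,L(i,U,r,z,1))
for f in("w3","w4"):
    T=np.load(f"pics/{f}.npz")["T"];c,n=np.cos(Q[2]),np.sin(Q[2]);l=T[:2,3]-Q[:2];print("cam",-n*l[0]+c*l[1],T[2,3])
E
```

```text
w3 196 29.579425113464445 [-41.7  -1. ]
w3 310 29.807098765432098 [39.5 -1.2]
w3 184 34.58657718120806 [-55.2   0.6]
w3 323 34.69628432956381 [53.6  0.4]
cam -0.05457108218970048 0.27089040816369575
cam -0.006831643301251279 0.2703835290911651
```

Both views agree that the carriage is 1.6 mm past the mark on the -y side. I nudge it +1.6 mm from the -y end.

```bash
python3 -m handwheel '[[-0.5,0.02,0,0,0,0],[0,0,0.8,0,0,0],[0,0,0.9,0,0,0],[0,0,0.9,0,0,0],[0,0,0.6,0,0,0],[0,0,0.2,0,0,0],[0,0,0,0,0,0]]';python3 -c "
from h import *
tool((0,-.070),.047)"
```

```text
t: 24.52
ee_pos: [0.5276, 0.1825, 0.0481]
orientation: [0.76, 0.65, 0.0, 0.001]
ft_force: [0.4, 0.4, 0.1]
grip_width: 0.0002
grasp_force: 0.0
local mm [  0.6 -89.   48.1] rows units [ 0.63 -0.02  0.04] t 24.525 F [0.36 0.44 0.13]
turn units [ 0.01  0.   -0.01]
```

```bash
python3 -m handwheel '[[0.1,-0.02,0.03,0,0,0],[0.14,0,0,0,0,0],[0.1,0,0,0,0,0],[0.08,0,0,0,0,0],[0.05,0,0,0,0,0],[0.03,0,0,0,0,0],[0.03,0,0,0,0,0],[0,0,0,0,0,0]]';python3 -c "
from h import *
tool((0,-.070),.047)"
```

```text
t: 25.52
ee_pos: [0.5293, 0.199, 0.0469]
orientation: [0.76, 0.65, 0.0, 0.001]
ft_force: [-0.1, 0.4, -0.2]
grip_width: -0.0002
grasp_force: 0.0
local mm [ -0.3 -72.5  46.9] rows units [ 0.08  0.01 -0.  ] t 25.525 F [-0.05  0.43 -0.17]
turn units [ 0.01  -0.    -0.005]
```

```bash
python3 -m handwheel '[[0.02,0.01,0,0,0,0],[0.02,0,0,0,0,0],[0.02,0,0,0,0,0],[0.02,0,0,0,0,0],[0,0,0,0,0,0]]';cat > m.py <<'E'
from h import *
from bench import imaging
i=imaging.get_image('wrist');tool((0,-.07),.047)
def proj(x,y,z):
    c,n=np.cos(Q[2]),np.sin(Q[2]);p=np.array([Q[0]+c*x-n*y,Q[1]+n*x+c*y,z,1])
    q=np.linalg.inv(i["T"])@p;return i["fx"]*q[0]/q[2]+i["cx"],i["fy"]*q[1]/q[2]+i["cy"]
g=i["frame"].astype(float).mean(2)
for nm,x0,z,sg in(("white",-.041,.04,1),("white",.041,.04,1),("index",-.0535,.018,-1),("index",.0535,.018,-1)):
    va,vb=sorted(int(round(proj(x0,y,z)[1])) for y in(.004,-.0045));u=int(round(proj(x0,0,z)[0]))
    p=sg*g[va-2:vb+3,u-1:u+2].mean(1);w=np.clip(p-np.percentile(p,40)-8,0,None);r=(w*np.arange(va-2,vb+3)).sum()/w.sum()
    print(nm,np.round(w).astype(int).tolist(),L(i,u,r,z,1))
E
python3 m.py
```

```text
t: 26.15
ee_pos: [0.5299, 0.2012, 0.0469]
orientation: [0.76, 0.65, 0.0, 0.001]
ft_force: [0.2, -2.5, 0.1]
grip_width: -0.0001
grasp_force: 1.5
local mm [  0.1 -70.2  46.9] rows units [ 0.01 -0.   -0.  ] t 26.2 F [ 0.12 -3.47  0.81]
turn units [ 0.009  0.001 -0.005]
white [0, 0, 0, 0, 0, 0, 0, 0, 0, 0, 29, 50, 48, 44, 21, 0, 0, 0, 0, 0, 0, 0, 0, 0, 0, 0] [-41.    0.2]
white [0, 0, 0, 0, 0, 0, 0, 0, 0, 0, 21, 48, 46, 47, 29, 0, 0, 0, 0, 0, 0, 0, 0, 0, 0, 0] [41.1  0. ]
index [0, 0, 0, 0, 0, 0, 0, 0, 0, 0, 0, 0, 0, 0, 0, 0, 0, 0, 0, 0, 0, 0, 0] [nan nan]
index [27, 0, 0, 0, 0, 0, 0, 0, 0, 76, 77, 57, 13, 0, 0, 0, 0, 0, 0, 7, 74, 58, 3] [53.8 -1.2]m.py:10: RuntimeWarning: invalid value encountered in scalar divide
  p=sg*g[va-2:vb+3,u-1:u+2].mean(1);w=np.clip(p-np.percentile(p,40)-8,0,None);r=(w*np.arange(va-2,vb+3)).sum()/w.sum()
```

```bash
sed -i 's/in(.004,-.0045)/in((.004,-.004) if z>.03 else (.0025,-.0018))/' m.py; sed -i 's/va-2:vb+3/va:vb+1/;s/arange(va-2,vb+3)/arange(va,vb+1)/' m.py; sed -i 's/-.0535,.018/-.0525,.018/;s/(.0535/(.0525/' m.py; python3 m.py
```

```text
local mm [  0.1 -70.2  46.9] rows units [ 0.01 -0.   -0.  ] t 26.25 F [-0.35 -3.28  0.11]
turn units [ 0.01   0.001 -0.005]
white [0, 0, 0, 0, 0, 0, 0, 0, 29, 49, 48, 44, 19, 0, 0, 0, 0, 0, 0, 0, 0] [-41.    0.2]
white [0, 0, 0, 0, 0, 0, 0, 0, 21, 48, 46, 47, 30, 0, 0, 0, 0, 0, 0, 0, 0] [41.1  0. ]
index [22, 15, 0, 0, 0, 0, 0, 22, 21, 20, 19] [-52.5  -0.1]
index [0, 0, 0, 0, 76, 77, 56, 13, 0, 0] [53.6  0.2]
```

```bash
python3 -m handwheel '[[0.01,0,0,0,0,0],[0,0,0,0,0,0]]'; python3 m.py; python3 -m handwheel '[[-0.05,0,0,0,0,0],[-0.2,0,0,0,0,0],[-0.4,0,-0.2,0,0,0],[0,0,-0.9,0,0,0],[0,0,-0.9,0,0,0],[0.4,0,-0.9,0,0,0],[0.3,0,-0.5,0,0,0],[0,0,0,0,0,0]]'; python3 -m handwheel '[[0,0,0,0,0,0]]'; python3 m.py
```

```text
t: 26.5
ee_pos: [0.53, 0.2016, 0.0469]
orientation: [0.76, 0.65, 0.0, 0.001]
ft_force: [-0.3, -2.6, 1.4]
grip_width: -0.0
grasp_force: 1.4
local mm [  0.  -69.8  46.9] rows units [-0.01 -0.   -0.  ] t 26.55 F [-0.14 -2.62  0.1 ]
turn units [ 0.01  -0.    -0.005]
white [0, 0, 0, 0, 0, 0, 0, 28, 50, 48, 43, 20, 0, 0, 0, 0, 0, 0, 0, 0, 0] [-41.    0.6]
white [0, 0, 0, 0, 0, 0, 0, 22, 48, 45, 47, 29, 0, 0, 0, 0, 0, 0, 0, 0, 0] [41.1  0.4]
index [19, 0, 0, 0, 0, 0, 25, 23, 21, 22] [-52.6  -0.3]
index [0, 0, 0, 19, 78, 94, 55, 3, 0, 0] [53.7  0.3]
t: 27.55
ee_pos: [0.5304, 0.2029, 0.1501]
orientation: [0.759, 0.651, 0.002, 0.001]
ft_force: [-0.1, -1.0, -0.6]
grip_width: -0.0002
grasp_force: 0.0
t: 27.68
ee_pos: [0.5297, 0.2024, 0.1483]
orientation: [0.76, 0.65, -0.0, 0.0]
ft_force: [0.2, -0.7, -0.3]
grip_width: -0.0002
grasp_force: 0.0
local mm [ -0.4 -69.  148.1] rows units [-0.03  0.01  3.37] t 27.725 F [-0.26 -0.22  0.31]
turn units [-0.001  0.004 -0.008]
white [0, 0, 0, 0, 21, 50, 32, 0, 0, 0, 0, 0, 0] [-40.7   0.6]
white [0, 0, 0, 0, 20, 47, 31, 0, 0, 0, 0, 0] [41.2  0.5]
index [0, 0, 10, 32, 9, 0, 0] [-52.9   0.3]
index [0, 0, 55, 86, 9, 0] [53.4  0.3]
```

```bash
python3 -c "
from bench import bot
print(bot.hand_in())"
```

```text
the job is handed in; nothing more can be done
None
```

The carriage was leaned on the sprung stop at about 10 N for over a second, tapped back, and left resting about 0.2 mm from the index line by the wrist camera; handed in at about 28 s with the gripper clear.

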